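Load the two-pocket handle gluing jig and close its keeper

TASK

Two loose black brush handles lie on the worktop. Drop them one by one into the two pockets of the sloping yellow jig, one handle lying flat in each pocket, and only then slide the keeper by its red knob all the way across so that its tabs lock both handles in. Do not bump the lamp that overhangs the jig, and leave the mallet and the tin can where they are.

Things in the scene. Friction and masses are not known exactly. Their poses are not given: they have to be found in the camera images.
- handle_a_centre (a point): centre (half-way up) of a loose black moulded brush handle without a head, 58 mm long (its x axis), 12 to 14 mm wide (y), 10 mm thick (z), 20 g, lying flat on the worktop, any yaw; grasp it across its width. The two handles are alike.
- handle_b_centre (a point): centre (half-way up) of the other, like black brush handle; same size and axes.
- pocket_left (a point): where the centre of a handle lying in the left pocket belongs: 5 mm above the pocket's floor, mid-pocket. Axes: x up the slope (pocket's length), y left along the board, z square out of its face. Pocket 66 mm along x, 20 mm along y, 12 mm deep; the board's face is 7 mm above this point along z. Either handle fits either pocket, either way round; released, it may slide a few mm down the pocket.
- pocket_right (a point): the same for the right pocket, 50 mm to the right (-y of the board) of the left one; same axes and sizes.
- keeper_knob (a point): middle of the grip of the keeper's red knob: 16 mm round, 22 mm tall along z (square out of the board), 11 mm each side of this point; axes as for the pockets. Under the grip 4 mm of stem, then the aluminium keeper bar, whose top is 15 mm below this point. The knob stands near the board's lower front edge, 56 mm down the slope from the pockets' middle.
- keeper (a joint): slide of the keeper in m: 0 = open (its two tabs stand to the right of the pockets), 0.025 = closed at the stop (a tab over the lower end of each pocket); grows toward +y of the pocket axes. Stays where left; friction about 2 N. The 14 mm wide tabs reach over the lowest 12 mm of the pockets, 1.5 to 5.5 mm above the board's face: a handle sticking out of its pocket blocks them.
- lamp: strip lamp fixed to the jig: aluminium bar 34 mm deep, 236 mm long along y, 18 mm thick, on posts 100 mm left and right, behind the board. Its front edge is 15 mm farther away than the pockets' middle, its underside 140 mm above the face there: a gripper straight down into a pocket meets it; one tilted square to the board passes in front. Origin on the worktop under the jig's middle; z up.
- mallet: bystander: mallet with black head and wooden handle, 75x228x42 mm, lying on the worktop; origin under its middle.
- tin_can: bystander: open tin can, 73 mm wide, 85 mm tall; origin under its middle.
- board: the yellow pocket board of the jig, 130 mm up the slope, 160 mm wide, 20 mm thick, fixed, sloping 35 degrees up away from the robot; its face looks up and toward the robot. Origin: centre of its underside; x up the slope, y left along it, z square out of its face. The pockets' middle line is 10 mm up the slope of its middle.
- ferrule_box: obstacle at the right, fixed, always in the same place: beech box 150x200 mm, 85 mm tall, full of ferrules, its hinged lid standing open on the side near the robot and reaching 245 mm above the worktop; keep the arm clear of the lid. Origin under its middle.
Mind the look-alikes: they are no part of the job. What is shaped like the part that bears handle_b_centre but blue or white is not meant.

How it is judged:
By the outcome, as a careful person would: the job done as asked, in the order asked, and still so for the second after the job is handed in, with the robot touching nothing.
It also fails if it takes over 59 s, if anything falls off the work surface, if the arm or the gripper's body presses on something with over 40 N, if the wrist force passes 120 N, or if a joint passes its speed limit or range.

ROBOT

A 6-joint arm with a two-finger parallel gripper is mounted at the origin on a cart in front of the work surface, level with it; the furniture and walls round the work are solid. World frame = base frame: x ahead of the robot, y to its left, z up, the work surface at z = 0. Lengths are in mm, angles in rad, forces in N, time in s.
With the tool pointing down it reaches from about 300 to 775 mm from the base axis. Payload 14.6 kg.
Tool frame: the origin (TCP) lies midway between the tips of the shut fingers; the grasp point (between the pads) lies 19 mm behind it; z points along the fingers, y is the line along which they close (so a half turn about z gives the same grasp; the last joint's range is limited). The gripper opens to 94 mm and grips with 3 to 60 N. Pads are 16 mm wide; open, the fingers measure 119 mm over their backs; the gripper's body (75 mm by 177 mm) begins 78 mm behind the grasp point.
Start: joints at [-1.22, 0.3, 1.521, -0, 1.321, -0.067], TCP at [223.155, -502.684, 205.446] pointing down, gripper open.
Joint ranges: [-3.03, 3.03], [-0.79, 2.21], [0.23, 2.52], [-1.04, 4.18], [0, 3.07], [-2.55, 2.55]. Speed limits (rad/s): [2.22, 2.22, 2.57, 3.14, 3.14, 3.14].

INTERFACE

Orientations are given as [roll, pitch, yaw] about the fixed x, y, z axes, in that order (R = Rz(yaw) Ry(pitch) Rx(roll)).
In Python, from cell import manip, camera gives the robot as it stands.
- The arm moves only by the tool move_arm, never from a script. Its arguments are lists of equal length, an entry for each row: "dp": the shift along the world's x, y, z in mm, a list of three; "rotation": the turn, a rotation vector about the world's x, y, z in rad, a list of three; "hand": the opening, from 0 (shut) to 1 (fully open). A call has 1 to 10 rows; each row shifts and turns the commanded pose from where the row before left it; what a row does not reach is not made up. A row lasts 1/8 s, in which the tool goes at most 62.5 mm and 10.7 degrees, less where a joint would pass 70% of its speed; a pose out of reach is approached as far as the arm can. A call with a gripper value outside its range is refused whole. The fingers move at their own pace and stop on an object; "newtons" is the grip in N (left out, the last holds). Time passes only in rows, so rows that do not move let the fingers close. It gives the time, the measured TCP pose, the force, the opening and the grip force at its end, in the units of the state.
- manip.read_state(): the state, without advancing time (a new reading comes with each control period).
- camera(name): name is "side" or "top"; returns a dict with "image" (384x512x3 uint8, red, green, blue), "fx", "fy", "cx", "cy" (pixels), "R" (3x3) and "t" (3): a world point X has camera coordinates R X + t. Camera axes: x right, y down, z forward; pixel columns grow to the right and rows downward; lengths in mm; the calibration is good to about 2 mm. A picture is of the moment at which its call begins. There is no depth.
- manip.sign_off(): hands the job in; it is judged then, once.
The state is a dict: "clock": time; "joints": joint angles; "qd": joint speeds; "effort": joint torques, N m; "eef_pos": TCP position; "eef_rot": TCP orientation; "wrist_force": force on the tool from outside, world axes, zero at the start; "moment": the same for the moment, N m; "finger_gap": finger opening in mm; "finger_force": force on a finger pad.
Only numpy, scipy, OpenCV 4.12 (cv2) and the standard library are available. Lean on these libraries where they do the work, as an engineer would, in place of code of your own. Each camera call takes 0.05 s, during which the arm holds its last target. There are 200 camera calls.

## Working session

There is one attempt and no reset: what is moved stays moved. The work goes in short steps, Python scripts to look and compute and a tool call to move; the robot and the scene stay as the last step left them, time stands still between calls to the robot, and variables do not carry over. Pictures are saved under pics/ and viewed, at most 10 in all, crops included, and the job is handed in when it is done.

Besides the shell and the picture viewer there is one more tool, called after "Call:" as name(argument=value, ...), one argument or row to a line, values as JSON. move_arm: Moves the arm, as the interface text tells. Its arguments: {"type":"object","properties":{"dp":{"type":"array","items":{"type":"array","items":{"type":"number"}}},"rotation":{"type":"array","items":{"type":"array","items":{"type":"number"}}},"hand":{"type":"array","items":{"type":"number"}},"newtons":{"type":"number"}},"required":["dp","rotation","hand"]}

```bash
ls; mkdir -p pics; python3 - <<'E'
from cell import manip,camera
import cv2,pickle
print(manip.read_state())
for n in("top","side"):
    c=camera(n); pickle.dump(c,open(f"pics/{n}0.pkl","wb"))
    print(n,c["fx"],c["fy"],c["cx"],c["cy"],c["R"],c["t"])
    cv2.imwrite(f"pics/{n}0.png",cv2.resize(c["image"][:,:,::-1],(800,600),interpolation=cv2.INTER_CUBIC))
E
```

```text
pics
{'clock': 0.0, 'joints': array([-1.21961570e+00,  3.00469764e-01,  1.52158444e+00,  1.14495061e-05,
        1.32067918e+00, -6.66150035e-02]), 'qd': array([ 0.00068199,  0.00072376,  0.00054442,  0.00054744, -0.00168868,
       -0.00025298]), 'effort': array([-5.08915873e-04, -5.31813526e+01, -3.52738559e+01,  7.08053727e-02,
        2.44317355e-02, -1.04346250e-04]), 'eef_pos': array([ 223.06399543, -502.45189268,  204.88563575]), 'eef_rot': array([-3.14045519e+00, -8.69990715e-05,  4.17792745e-01]), 'wrist_force': array([ 0.59272491,  0.120922  , -0.3365981 ]), 'moment': array([-0.01148538,  0.03241716, -0.02456191]), 'finger_force': 0.0, 'finger_gap': 94.25215627338237}
top 367.3158999096697 367.3158999096697 254.88667161285295 188.55442108349584 [[ 0.02801402 -0.99946393 -0.01694281]
 [-0.98891323 -0.02523765 -0.14633418]
 [ 0.14582814  0.02085438 -0.98909011]] [ 28.43985147 554.44526901 953.55900147]
side 472.8936363564643 472.8936363564643 250.08867781216216 191.89928452342664 [[-0.93422229 -0.35655958 -0.00969403]
 [-0.1204803   0.34101783 -0.93230432]
 [ 0.33572787 -0.86981154 -0.36154486]] [ 538.38270751  115.38709845 1127.49141405]
```

View pics/top0.png

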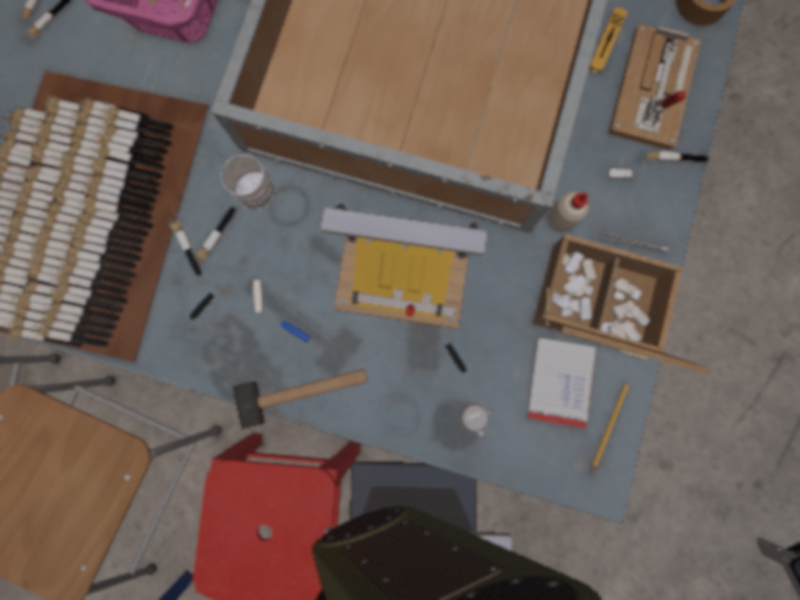

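View pics/side0.png

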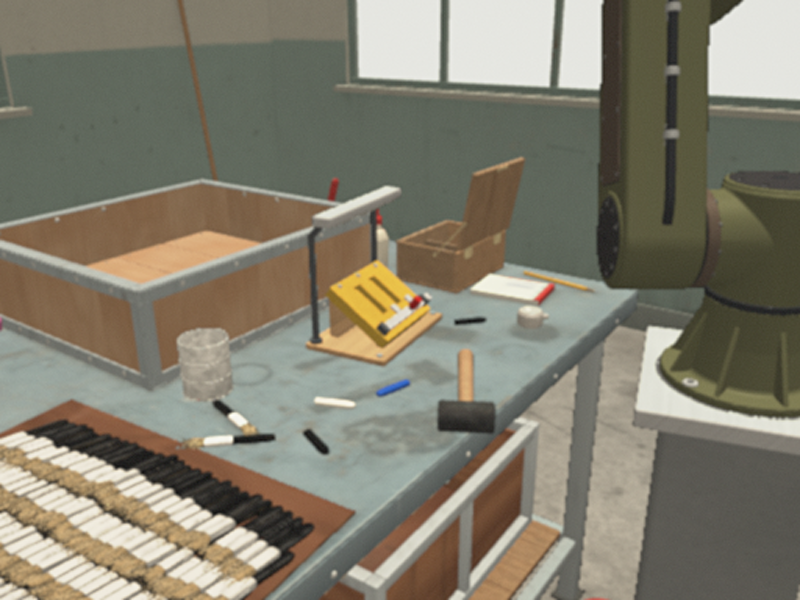

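The top view (enlarged pixels) shows these handle-like things:
- Bare black handles at (202,306) and (456,357).
- A blue one at (295,331) and a white one at (257,296).
- Headed brushes at (215,233) and (186,247).
- Bundled brushes on the left tray.

Only the two bare black ones fit. In the side view they are at (316,441) and (470,321). The jig is at (405,270) top with the knob at (410,310), and at (378,300) side with the knob at (415,302). I'll confirm this in one crop.

```bash
cat > h.py <<'E'
import numpy as np,cv2,pickle
def load(n): return pickle.load(open(f"pics/{n}.pkl","rb"))
def ray(c,u,v):
    d=np.array([(u-c["cx"])/c["fx"],(v-c["cy"])/c["fy"],1.]); R=np.array(c["R"]);t=np.array(c["t"])
    d=R.T@d; return -R.T@t,d/np.linalg.norm(d)
def plane(c,u,v,z):
    o,d=ray(c,u,v); return o+d*(z-o[2])/d[2]
def proj(c,X):
    p=np.array(c["R"])@X+np.array(c["t"]); return np.array([c["fx"]*p[0]/p[2]+c["cx"],c["fy"]*p[1]/p[2]+c["cy"]])
def tri(c1,p1,c2,p2):
    o1,d1=ray(c1,*p1);o2,d2=ray(c2,*p2)
    s=np.linalg.lstsq(np.c_[d1,-d2],o2-o1,rcond=None)[0]
    a,b=o1+s[0]*d1,o2+s[1]*d2; return (a+b)/2,np.linalg.norm(a-b)
def blobs(mask,box,amin=6):
    x0,y0,x1,y1=box; m=np.zeros(mask.shape,np.uint8); m[y0:y1,x0:x1]=mask[y0:y1,x0:x1]
    n,l,s,c=cv2.connectedComponentsWithStats(m); return [(s[i,4],c[i],l==i) for i in range(1,n) if s[i,4]>=amin]
def wcent(img,box,fn):
    x0,y0,x1,y1=box; w=fn(img[y0:y1,x0:x1].astype(float)); yy,xx=np.mgrid[y0:y1,x0:x1]
    return np.array([(w*xx).sum(),(w*yy).sum()])/w.sum(), w,xx,yy
E
python3 - <<'E'
from h import *
T,S=load("top0"),load("side0")
dark=lambda p:np.clip(75-p.max(2),0,60)
for nm,c,boxes in(("top",T,[(118,183,141,208),(282,215,302,242)]),("side",S,[(192,272,214,294),(286,198,316,212)])):
    for b in boxes:
        m,w,xx,yy=wcent(c["image"],b,dark); 
        P=np.array([plane(c,x,y,5)[:2] for x,y in zip(xx[w>15],yy[w>15])]); ww=w[w>15]
        cen=np.average(P,axis=0,weights=ww); C=np.cov(P.T,aweights=ww); e,V=np.linalg.eigh(C)
        print(nm,m.round(1),len(P),"cen",cen.round(1),"yaw",round(np.degrees(np.arctan2(V[1,1],V[0,1])),1),"size",(np.sqrt(12*e)).round(1))
hsv=[cv2.cvtColor(c["image"],cv2.COLOR_RGB2HSV) for c in(T,S)]
k=[]
for c,h,b in((T,hsv[0],(250,185,275,210)),(S,hsv[1],(250,180,285,205))):
    red=((h[...,0]<8)|(h[...,0]>172))&(h[...,1]>140)&(h[...,2]>60)
    B=blobs(red.astype(np.uint8),b,3); print([(a,p.round(1)) for a,p,_ in B]); k.append(max(B,key=lambda q:q[0])[1])
print("knob tri",tri(T,k[0],S,k[1]))
def crop(c,b,s): return cv2.resize(c["image"][b[1]:b[3],b[0]:b[2],::-1],None,fx=s,fy=s,interpolation=cv2.INTER_CUBIC)
W=np.zeros((600,800,3),np.uint8)
def put(im,x,y): W[y:y+im.shape[0],x:x+im.shape[1]]=im
put(crop(T,(205,130,315,215),4),0,0); put(crop(S,(195,115,285,235),4),440,0)
put(crop(T,(110,175,160,215),5),0,350); put(crop(T,(275,205,310,245),5),255,350)
cv2.imwrite("pics/crop1.png",W)
E
```

```text
top [128.5 195.8] 62 cen [529.1 399.2] yaw 142.1 size [ 8.8 48.8]
top [291.4 228.6] 59 cen [449.9 -59.6] yaw -147.2 size [ 7.9 49.1]
side [202.1 282.6] 81 cen [527.8 399.3] yaw 141.7 size [ 9.6 58.9]
side [300.3 205.1] 35 cen [447.6 -58.1] yaw -146.3 size [11.9 52. ]
[(np.int32(23), array([261.9, 198.8]))]
[(np.int32(28), array([265.8, 192.8]))]
knob tri (array([522.83461289,  23.43287971,  62.23771669]), np.float64(1.5169183938261876))
```

View pics/crop1.png

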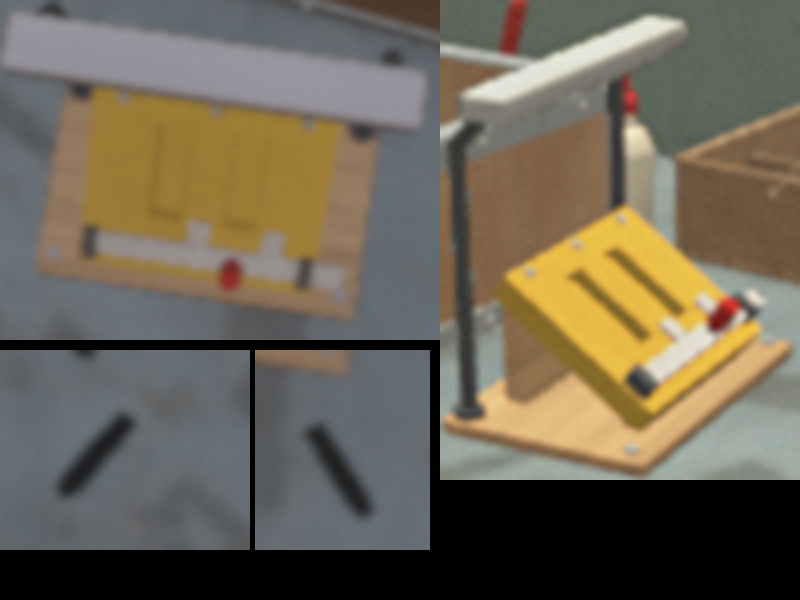

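The crop confirms both targets are plain black handles without heads. In the crop the jig's three face screws are at top (123,97), (217,111), (308,125) and side (530,272), (577,244), (621,216). The tabs are at top (200,233), (273,243). Next I'll triangulate the jig and check it against the given geometry.

```bash
python3 - <<'E'
from h import *
T,S=load("top0"),load("side0")
t=lambda x,y:((x+.5)/4-.5+205,(y+.5)/4-.5+130)
s=lambda x,y:((x-440+.5)/4-.5+195,(y+.5)/4-.5+115)
F={"scrL":((123,97),(530,272)),"scrM":((217,111),(577,244)),"scrR":((308,125),(621,216)),
"tabL":((199,224),(664,322)),"tabR":((272,234),(698,297)),"blkL":((89,241),(641,379)),"knob":((231,274),(723,313))}
P={}
for k,(a,b) in F.items():
    P[k],r=tri(T,t(*a),S,s(*b)); print(k,P[k].round(1),round(r,1))
d=P["scrR"]-P["scrL"]; print("screw yaw",np.degrees(np.arctan2(d[0],-d[1])),np.linalg.norm(d),d)
d=P["tabR"]-P["tabL"]; print("tab yaw",np.degrees(np.arctan2(d[0],-d[1])),np.linalg.norm(d),d)
d=P["scrM"]-(P["tabL"]+P["tabR"])/2; print("slope",np.degrees(np.arctan2(d[2],np.hypot(d[0],d[1]))))
# yellow edge directions: fit yellow mask in both
for n,c,b in(("top",T,(222,150,295,206)),("side",S,(205,160,280,225))):
    h=cv2.cvtColor(c["image"],cv2.COLOR_RGB2HSV); m=((h[...,0]>18)&(h[...,0]<32)&(h[...,1]>150)).astype(np.uint8)
    B=max(blobs(m,b),key=lambda q:q[0]); cn,_=cv2.findContours(B[2].astype(np.uint8),cv2.RETR_EXTERNAL,cv2.CHAIN_APPROX_NONE)
    cn=max(cn,key=cv2.contourArea); print(n,cv2.approxPolyDP(cv2.convexHull(cn),1.5,True)[:,0].tolist())
def crop(c,b,k): return cv2.resize(c["image"][b[1]:b[3],b[0]:b[2],::-1],None,fx=k,fy=k,interpolation=cv2.INTER_CUBIC)
W=np.zeros((600,800,3),np.uint8)
a=crop(T,(224,150,290,206),6);W[:a.shape[0],:a.shape[1]]=a   # top: x0=224,y0=150 s=6
a=crop(S,(208,162,274,222),6);W[:a.shape[0],400:400+a.shape[1]]=a
cv2.imwrite("pics/crop2.png",cv2.convertScaleAbs(W,alpha=1.3))
E
```

```text
scrL [631.9  94.2 102.6] 3.1
scrM [624.6  33.6 102.5] 2.2
scrR [616.3 -24.8 104.9] 2.2
tabL [558.   44.3  58.8] 1.4
tabR [552.   -4.5  59.8] 2.1
blkL [545.8 117.9  49.4] 1.9
knob [524.5  22.1  61.4] 1.9
screw yaw -7.491935065991345 120.04535107804634 [ -15.64957475 -118.99975627    2.24391031]
tab yaw -7.012708815523848 49.115664460889434 [ -5.99511855 -48.73694915   1.05680492]
slope 31.35768103015984
top [[229, 153], [288, 161], [283, 192], [278, 193], [227, 185]]
side [[240, 167], [273, 196], [266, 205], [245, 221], [226, 206], [209, 188], [212, 183]]
```

View pics/crop2.png

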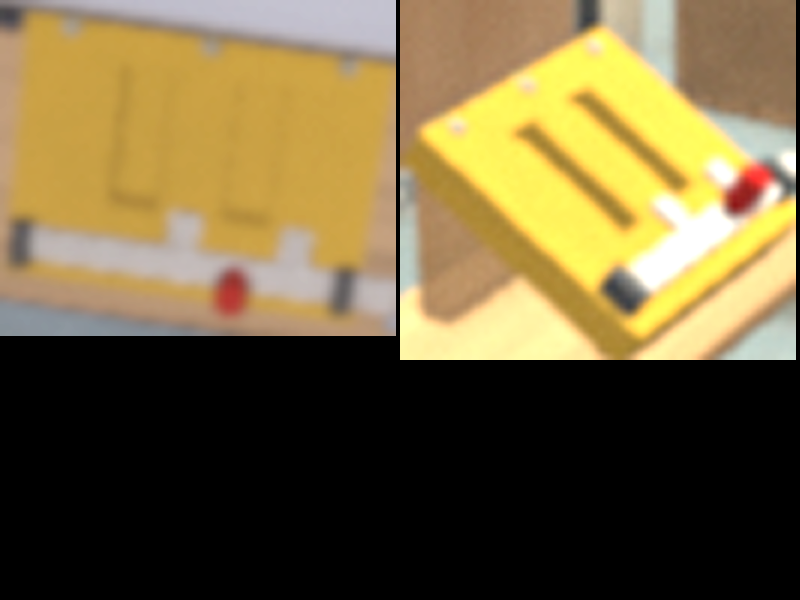

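Crop2 shows the screws, both pockets (left pocket's lower-left corner at top (112,205), right pocket's at (222,220)), the tab tips at top (185,212), (298,230) and the knob at (232,292). I'll put these rays on the face plane in board axes and check the sizes.

```bash
python3 - <<'E'
from h import *
T,S=load("top0"),load("side0")
t=lambda x,y:((x+.5)/6-.5+224,(y+.5)/6-.5+150)
s=lambda x,y:((x-400+.5)/6-.5+208,(y+.5)/6-.5+162)
F={"scrL":((71,27),(457,127)),"scrM":((210,46),(529,85)),"scrR":((347,66),(595,46)),
"tabL":((185,212),(660,202)),"tabR":((298,230),(717,165)),"stopL":((19,242),(625,290)),"knob":((232,292),(747,190))}
P={}
for k,(a,b) in F.items():
    P[k],r=tri(T,t(*a),S,s(*b)); print(k,P[k].round(1),round(r,1))
psi,th=np.radians(-7.3),np.radians(35)
from scipy.spatial.transform import Rotation as Ro
R=Ro.from_euler("ZY",[psi,-th]).as_matrix(); print(R.round(3))
O=(P["scrL"]+P["scrM"]+P["scrR"])/3
for k in P: print(k,"rel screw mid, board axes",(R.T@(P[k]-O)).round(1))
def face(c,p,z=0):
    o,d=ray(c,*p); n=R[:,2]; l=((O-o)@n+z)/(n@d); return (R.T@(o+l*d-O)).round(1)
print("top rays on face")
for k,p in {"LtopL":(123,66),"LbotL":(112,205),"LbotR":(157,210),"RtopL":(237,83),"RbotL":(222,218),"RbotR":(267,222),"RtopR":(285,88),"boardBL":(10,278),"boardR":(395,60),"boardL_top":(25,10),"boardBR":(352,318)}.items(): print(k,face(T,t(*p)))
print("side")
for k,p in {"LtopL":(516,133),"LtopR":(533,124),"LbotR":(635,217),"LbotL":(622,229),"RtopL":(573,97),"RbotR":(688,183),"RtopR":(588,90),"RbotL":(676,191),"bTL":(420,130),"bTR":(605,27),"bBL":(628,335)}.items(): print(k,face(S,s(*p)))
E
```

```text
scrL [631.8  94.2 102.2] 2.5
scrM [624.3  34.2 102.5] 3.4
scrR [616.5 -24.6 103.2] 4.0
tabL [558.7  43.8  58.4] 4.0
tabR [551.   -6.7  58.9] 5.8
stopL [545.5 118.3  48.1] 2.6
knob [524.3  22.4  60.5] 1.9
[[ 0.813  0.127 -0.569]
 [-0.104  0.992  0.073]
 [ 0.574  0.     0.819]]
scrL rel screw mid, board axes [-0.3 60.1 -0.3]
scrM rel screw mid, board axes [ 0.1 -0.4 -0.2]
scrR rel screw mid, board axes [  0.3 -59.7   0.5]
tabL rel screw mid, board axes [-79.5   0.8   1.7]
tabR rel screw mid, board axes [-80.3 -50.3   2.8]
stopL rel screw mid, board axes [-103.9   73.     6.2]
knob rel screw mid, board axes [-104.1  -24.8   21.4]
top rays on face
LtopL [-13.3  36.4   0. ]
LbotL [-80.3  34.4   0. ]
LbotR [-79.4  14.2  -0. ]
RtopL [-13.3 -13.3   0. ]
RbotL [-78.5 -15.   -0. ]
RbotR [-77.1 -35.    0. ]
RtopR [-12.3 -34.1  -0. ]
boardBL [-124.8   76.8   -0. ]
boardR [  7.9 -78.5  -0. ]
boardL_top [ 5.6 81.   0. ]
boardBR [-118.4  -79.3    0. ]
side
LtopL [-17.6  32.8  -0. ]
LtopR [-18.1  18.8  -0. ]
LbotR [-79.6  18.2   0. ]
LbotL [-80.7  31.7  -0. ]
RtopL [-16.9 -18.5  -0. ]
RbotR [-80.8 -30.2  -0. ]
RtopR [-17.8 -31.   -0. ]
RbotL [-80.6 -18.8  -0. ]
bTL [ 5.9 79.3 -0. ]
bTR [  4.8 -80.6   0. ]
bBL [-119.7   85.1   -0. ]
```

Board geometry checks out: pockets are 66 mm long and 50 mm apart, screws are 60 mm each side, and the knob is 56 mm below the pockets. Now I'll work out the lid's position and the moves for handle B (right-hand one) into the right pocket.

```bash
cat >> h.py <<'E'
from scipy.spatial.transform import Rotation as Ro
RB=Ro.from_euler("ZY",np.radians([-7.3,-35])).as_matrix()
O=np.array([624.2,34.6,102.6])      # screw middle on the face
bp=lambda x,y,z: O+RB@np.array([x,y,z])   # board pt: x rel screws, z rel face
PL,PR,KN=bp(-47.5,25,-7),bp(-47.5,-25,-7),bp(-104,-25,21)
down=lambda yaw: Ro.from_euler("xyz",[np.pi,0,yaw])
def sq(flip): # tool square to board, tool x along +-board x
    x=RB[:,0]*(-1 if flip else 1); z=-RB[:,2]; return Ro.from_matrix(np.c_[x,np.cross(z,x),z])
def go(p,r,st):
    d=np.array(p)-st["eef_pos"]; w=(r*Ro.from_euler("xyz",st["eef_rot"]).inv()).as_rotvec()
    print("dp",d.round(1),"rv",w.round(3)," deg",round(np.degrees(np.linalg.norm(w)),1))
E
python3 - <<'E'
from h import *
from cell import manip
T=load("top0")
for p in((548,322),(708,370),(665,352)):
    for z in (85,245): print(p,z,plane(T,p[0]/1.5625,p[1]/1.5625,z).round())
print(PL,PR,KN)
st=manip.read_state(); go([448.8,-58.9,90],down(np.radians(33.3)),st)
E
```

```text
(548, 322) 85 [ 508. -204.   85.]
(548, 322) 245 [ 491. -165.  245.]
(708, 370) 85 [ 437. -459.   85.]
(708, 370) 245 [ 432. -377.  245.]
(665, 352) 85 [ 464. -392.   85.]
(665, 352) 245 [ 455. -321.  245.]
[592.76476905  63.83124082  69.62105496] [586.41153862  14.23651869  69.62105496] [524.57462643  22.15800983  60.15024355]
dp [ 225.7  443.6 -115. ] rv [-0.001 -0.     0.163]  deg 9.4
```

Call:
move_arm(
  dp=[
    [6,48,0],
    [6,48,0],
    [6,49,0],
    [6,49,0],
    [6,49,0],
    [40,40,-23],
    [40,40,-23],
    [40,40,-23],
    [40,40,-23],
    [36,40,-23],
  ],
  rotation=[
    [0,0,0],
    [0,0,0],
    [0,0,0],
    [0,0,0],
    [0,0,0],
    [0,0,0.033],
    [0,0,0.033],
    [0,0,0.033],
    [0,0,0.033],
    [0,0,0.031],
  ],
  hand=[0.35,0.35,0.35,0.35,0.35,0.35,0.35,0.35,0.35,0.35],
  newtons=15,
)

```text
clock: 1.35
eef_pos: [450.3, -58.0, 89.6]
eef_rot: [3.141, -0.0, 0.582]
wrist_force: [-0.0, -0.2, -0.2]
finger_gap: 33.1
finger_force: 0.0
```

Call:
move_arm(
  dp=[
    [0,0,0],
    [0,0,0],
  ],
  rotation=[
    [0,0,0],
    [0,0,0],
  ],
  hand=[0.35,0.35],
)

```text
clock: 1.6
eef_pos: [448.8, -59.9, 90.5]
eef_rot: [-3.141, 0.0, 0.581]
wrist_force: [1.0, 0.3, 0.1]
finger_gap: 32.9
finger_force: 0.0
```

```bash
python3 - <<'E'
from h import *
from cell import manip
st=manip.read_state(); print(st["joints"].round(2),st["eef_pos"],st["eef_rot"],st["finger_gap"],st["wrist_force"]);go([448.8,-58.9,5],down(np.radians(33.3)),st)
E
```

```text
[-0.21  0.23  1.91 -0.    1.01  0.78] [448.77470153 -59.9306878   90.4569998 ] [-3.14128289e+00  4.96001467e-04  5.80954367e-01] 32.92705057283338 [0.98483995 0.25891964 0.12959594]
dp [  0.    1.  -85.5] rv [ 0.    -0.001  0.   ]  deg 0.0
```

Call:
move_arm(
  dp=[
    [0,1,-40],
    [0,0,-30],
    [0,0,-15.5],
    [0,0,0],
    [0,0,0],
    [0,0,0],
    [0,0,0],
    [0,0,0],
  ],
  rotation=[
    [0,0,0],
    [0,0,0],
    [0,0,0],
    [0,0,0],
    [0,0,0],
    [0,0,0],
    [0,0,0],
    [0,0,0],
  ],
  hand=[0.35,0.35,0.35,0.35,0.08,0.08,0.08,0.08],
  newtons=15,
)

```text
clock: 2.6
eef_pos: [449.6, -58.8, 5.7]
eef_rot: [3.141, -0.001, 0.581]
wrist_force: [-1.0, -0.1, 7.5]
finger_gap: 11.7
finger_force: 15.0
```

Call:
move_arm(
  dp=[
    [0,0,0],
    [0,0,20],
    [0,0,50],
    [0,0,50],
    [0,0,0],
    [0,0,0],
  ],
  rotation=[
    [0,0,0],
    [0,0,0],
    [0,0,0],
    [0,0,0],
    [0,0,0],
    [0,0,0],
  ],
  hand=[0.08,0.08,0.08,0.08,0.08,0.08],
)

```text
clock: 3.35
eef_pos: [448.8, -58.6, 124.4]
eef_rot: [-3.141, 0.0, 0.581]
wrist_force: [0.5, 0.2, -0.6]
finger_gap: 11.4
finger_force: 15.0
```

```bash
python3 - <<'E'
from h import *
from cell import manip
st=manip.read_state(); print(st["joints"].round(2),st["eef_pos"],st["eef_rot"],st["finger_gap"])
# target: tips 40 mm above face over right pocket, square to board
go(bp(-47.5,-25,40),sq(False),st); print(bp(-47.5,-25,40),sq(False).as_euler("xyz"))
E
```

```text
[-0.21  0.18  1.88  0.    1.09  0.78] [448.7943748  -58.57810586 124.35754128] [-3.14118349e+00  3.81350311e-04  5.80846656e-01] 11.403356008008295
dp [110.9  76.2 -16.2] rv [ 0.14  -0.608 -0.686]  deg 53.1
[559.67195648  17.66193816 108.12120104] [ 3.14159265 -0.61086524 -0.12740904]
```

Call:
move_arm(
  dp=[
    [18,12,5],
    [18,12,5],
    [18,13,0],
    [19,13,-8],
    [19,13,-9],
    [19,13,-9],
    [0,0,0],
    [0,0,0],
  ],
  rotation=[
    [0.0233,-0.1013,-0.1143],
    [0.0233,-0.1013,-0.1143],
    [0.0233,-0.1013,-0.1143],
    [0.0233,-0.1013,-0.1143],
    [0.0233,-0.1013,-0.1143],
    [0.0233,-0.1013,-0.1143],
    [0,0,0],
    [0,0,0],
  ],
  hand=[0.08,0.08,0.08,0.08,0.08,0.08,0.08,0.08],
)

```text
clock: 4.35
eef_pos: [554.3, 11.2, 110.7]
eef_rot: [3.119, -0.579, -0.085]
wrist_force: [0.0, -0.2, 1.0]
finger_gap: 11.5
finger_force: 15.0
```

```bash
python3 - <<'E'
from h import *
from cell import manip,camera
st=manip.read_state(); print(st["joints"].round(2),st["eef_pos"],st["eef_rot"],st["finger_gap"])
go(bp(-47.5,-25,40),sq(False),st); go(bp(-47.5,-25,12),sq(False),st)
c={n:camera(n) for n in("top","side")}
for n in c: pickle.dump(c[n],open(f"pics/{n}1.pkl","wb"))
def crop(c,b,k): return cv2.resize(c["image"][b[1]:b[3],b[0]:b[2],::-1],None,fx=k,fy=k,interpolation=cv2.INTER_CUBIC)
W=np.zeros((600,800,3),np.uint8)
a=crop(c["top"],(215,130,305,230),4);W[:a.shape[0],:a.shape[1]]=a
a=crop(c["side"],(195,115,285,235),5-1);W[:a.shape[0],400:400+a.shape[1]]=a
cv2.imwrite("pics/crop3.png",W)
E
```

```text
[-0.02  0.17  2.04 -0.17  0.35  1.79] [554.27395322  11.2359135  110.68430906] [ 3.11910273 -0.57874949 -0.08513672] 11.486763184727137
dp [ 5.4  6.4 -2.6] rv [ 0.015 -0.034 -0.03 ]  deg 2.7
dp [ 21.3   4.4 -25.5] rv [ 0.015 -0.034 -0.03 ]  deg 2.7
```

View pics/crop3.png

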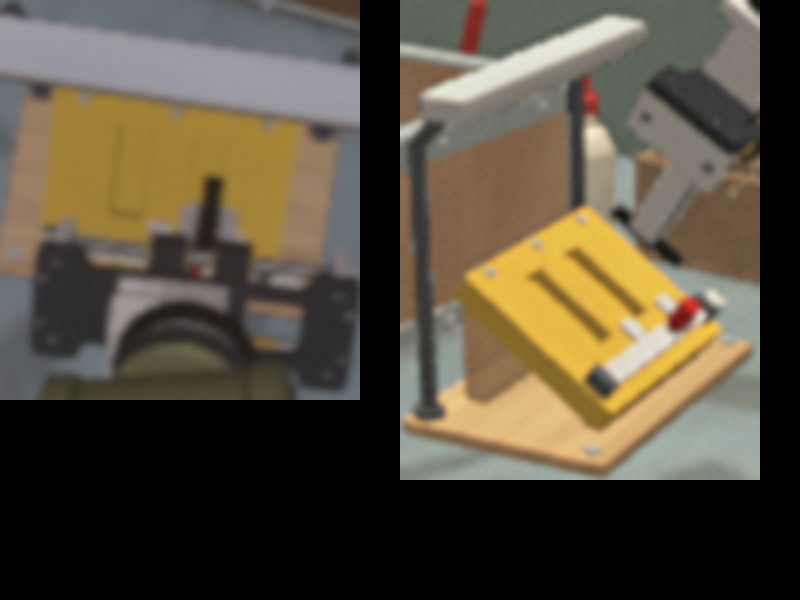

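Crop3 shows handle B held squarely at the finger tips. Its ends are at top (213,178) and (207,245), just below the right pocket, and the lamp is clear. Next I'll check the handle's place in the grip and correct the pose.

```bash
python3 - <<'E'
from h import *
from cell import manip
T=load("top1"); st=manip.read_state(); Rt=Ro.from_euler("xyz",st["eef_rot"]).as_matrix(); p=st["eef_pos"]
for q in((213,178),(207,245)):
    o,d=ray(T,(q[0]+.5)/4-.5+215,(q[1]+.5)/4-.5+130); n=Rt[:,2]; l=((p-o)@n)/(n@d); print((Rt.T@(o+l*d-p)).round(1))
E
```

```text
[27.8 -1.3  0. ]
[-18.3  -0.4   0. ]
```

Call:
move_arm(
  dp=[
    [5,6,-3],
    [0,0,0],
    [0,0,0],
  ],
  rotation=[
    [0.015,-0.034,-0.03],
    [0,0,0],
    [0,0,0],
  ],
  hand=[0.08,0.08,0.08],
)

```text
clock: 4.82
eef_pos: [559.7, 17.1, 108.4]
eef_rot: [-3.14, -0.613, -0.131]
wrist_force: [-0.6, 0.1, 0.2]
finger_gap: 11.8
finger_force: 15.0
```

```bash
python3 - <<'E'
from h import *
from cell import manip
st=manip.read_state(); print(st["eef_pos"],st["eef_rot"],st["finger_gap"])
go(bp(-47.5,-25,8),sq(False),st)
E
```

```text
[559.65653747  17.09196467 108.40265729] [-3.14045816 -0.61288051 -0.13074215] 11.809157168273462
dp [ 18.2  -1.8 -26.5] rv [-0.001  0.002  0.003]  deg 0.2
```

Call:
move_arm(
  dp=[
    [9,-1,-13],
    [9,-1,-13.5],
    [0,0,0],
    [0,0,0],
  ],
  rotation=[
    [0,0,0],
    [0,0,0],
    [0,0,0],
    [0,0,0],
  ],
  hand=[0.08,0.08,0.08,0.08],
)

```text
clock: 5.32
eef_pos: [577.6, 15.3, 82.1]
eef_rot: [-3.14, -0.614, -0.132]
wrist_force: [-0.0, -0.5, -1.0]
finger_gap: 11.9
finger_force: 15.0
```

```bash
python3 - <<'E'
from h import *
from cell import manip,camera
st=manip.read_state(); print(st["eef_pos"],st["eef_rot"],st["finger_gap"],st["wrist_force"])
go(bp(-47.5,-25,1.5),sq(False),st)
c={n:camera(n) for n in("top","side")}
for n in c: pickle.dump(c[n],open(f"pics/{n}2.pkl","wb"))
def crop(c,b,k): return cv2.resize(c["image"][b[1]:b[3],b[0]:b[2],::-1],None,fx=k,fy=k,interpolation=cv2.INTER_CUBIC)
W=np.zeros((600,800,3),np.uint8)
a=crop(c["top"],(224,150,290,206),6);W[:a.shape[0],:a.shape[1]]=a
a=crop(c["side"],(208,162,274,222),6);W[:a.shape[0],400:400+a.shape[1]]=a
cv2.imwrite("pics/crop4.png",cv2.convertScaleAbs(W,alpha=1.3))
E
```

```text
[577.59138254  15.30003985  82.12270455] [-3.13973808 -0.6135002  -0.13187626] 11.8734991417848 [-0.01346888 -0.52137842 -0.95952284]
dp [ 4.  -0.4 -5.5] rv [-0.001  0.003  0.003]  deg 0.3
```

View pics/crop4.png

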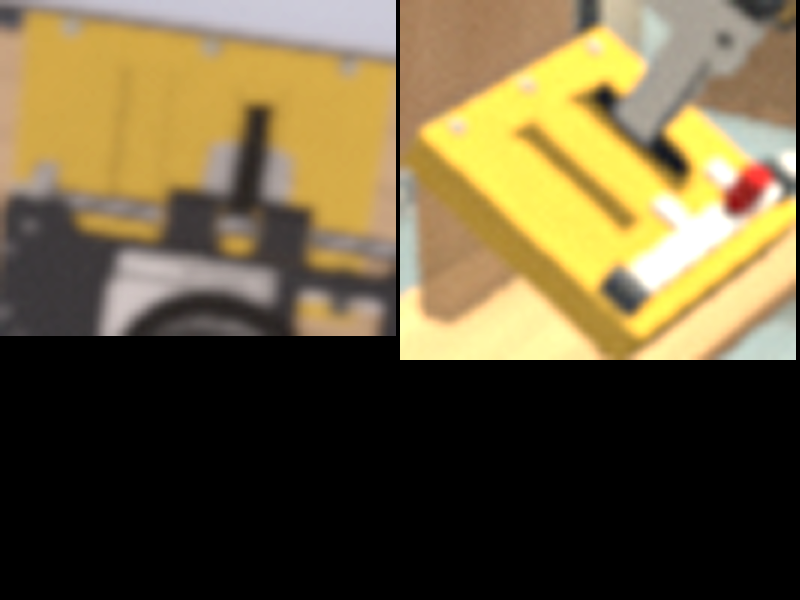

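Crop4 shows handle B just above the right pocket and aligned with it: upper end at top (258,107), pocket mid-line at about x=261. In the side view it covers the pocket from (600,90) to (683,175). I'll check the numbers, then go in.

```bash
python3 - <<'E'
from h import *
T,S=load("top2"),load("side2")
n=RB[:,2]
def on(c,u,v,z):
    o,d=ray(c,u,v); l=((O-o)@n+z)/(n@d); return (RB.T@(o+l*d-O)).round(1)
for q in((258,107),(245,195)): print("top",on(T,(q[0]+.5)/6-.5+224,(q[1]+.5)/6-.5+150,11))
for q in((600,90),(683,175)): print("side",[on(S,(q[0]-400+.5)/6-.5+208,(q[1]+.5)/6-.5+162,z) for z in(3,12)])
E
```

```text
top [-18.2 -23.9  11. ]
top [-60.3 -23.8  11. ]
side [array([-21.8, -33.2,   3. ]), array([-25. , -19.5,  12. ])]
side [array([-77.1, -27.7,   3. ]), array([-79.6, -14.1,  12. ])]
```

Call:
move_arm(
  dp=[
    [2,0,-2.5],
    [1,-0.2,-1.5],
    [1,-0.2,-1.5],
    [0,0,0],
    [0,0,0],
  ],
  rotation=[
    [0,0,0],
    [0,0,0],
    [0,0,0],
    [0,0,0],
    [0,0,0],
  ],
  hand=[0.08,0.08,0.08,0.08,0.08],
)

```text
clock: 6.05
eef_pos: [581.6, 15.1, 76.1]
eef_rot: [-3.139, -0.613, -0.132]
wrist_force: [1.0, 0.1, 0.3]
finger_gap: 11.9
finger_force: 15.0
```

Call:
move_arm(
  dp=[
    [0,0,0],
    [0,0,0],
    [0,0,0],
    [0,0,0],
    [-12,1,17],
    [-23,3,33],
    [-23,3,33],
    [-30,3,40],
    [0,0,0],
  ],
  rotation=[
    [0,0,0],
    [0,0,0],
    [0,0,0],
    [0,0,0],
    [0,0,0],
    [0,0,0],
    [0,0,0],
    [0,0,0],
    [0,0,0],
  ],
  hand=[0.28,0.28,0.28,0.28,0.28,0.28,0.28,0.28,0.28],
)

```text
clock: 7.18
eef_pos: [493.7, 25.3, 202.6]
eef_rot: [-3.138, -0.619, -0.132]
wrist_force: [0.0, -0.2, 0.0]
finger_gap: 26.4
finger_force: 0.0
```

```bash
python3 - <<'E'
from h import *
from cell import manip,camera
st=manip.read_state(); print(st["joints"].round(2),st["eef_pos"],st["eef_rot"],st["finger_gap"],st["wrist_force"])
go([528.4,399.2,95],down(np.radians(142)),st)
c={n:camera(n) for n in("top","side")}
for n in c: pickle.dump(c[n],open(f"pics/{n}3.pkl","wb"))
def crop(c,b,k): return cv2.resize(c["image"][b[1]:b[3],b[0]:b[2],::-1],None,fx=k,fy=k,interpolation=cv2.INTER_CUBIC)
W=np.zeros((600,800,3),np.uint8)
a=crop(c["top"],(224,150,290,206),6);W[:a.shape[0],:a.shape[1]]=a
a=crop(c["side"],(208,162,274,222),6);W[:a.shape[0],400:400+a.shape[1]]=a
cv2.imwrite("pics/crop5.png",cv2.convertScaleAbs(W,alpha=1.3))
E
```

```text
[ 0.03 -0.13  2.12 -0.17  0.55  1.85] [493.68226456  25.327019   202.58675293] [-3.13820695 -0.61945334 -0.13240701] 26.426246080480304 [ 0.00921725 -0.20591023  0.01180302]
dp [  34.7  373.9 -107.6] rv [-0.767  0.317  2.502]  deg 151.0
```

View pics/crop5.png

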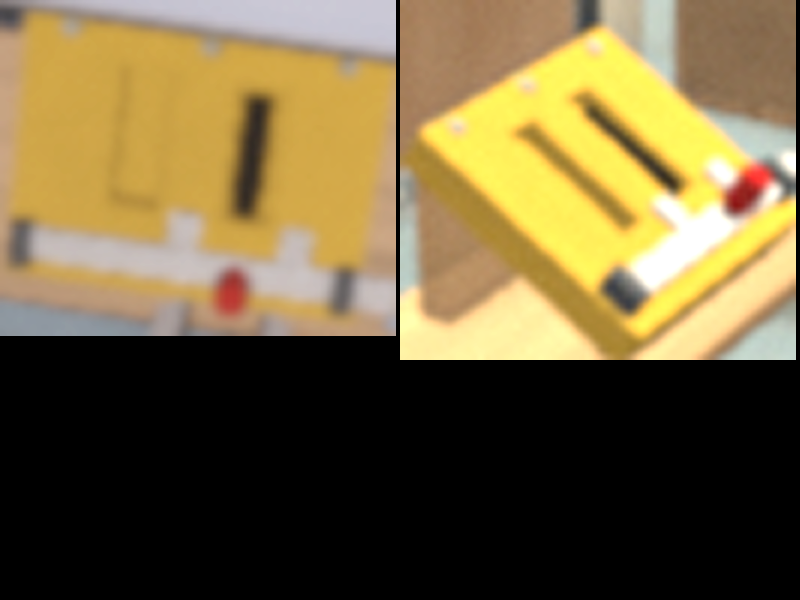

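Crop5 shows handle B lying in the right pocket, from (260,95) to (243,215) in the top part, clear of the tabs. Now handle A.

Call:
move_arm(
  dp=[
    [0,30,0],
    [0,30,0],
    [0,30,0],
    [0,30,0],
    [4,30,0],
    [4,30,0],
    [4,30,0],
    [4,30,0],
    [4,30,0],
    [4,30,0],
  ],
  rotation=[
    [0.0202,0.1525,0],
    [0.0202,0.1525,0],
    [0.0202,0.1525,0],
    [0.0202,0.1525,0],
    [0,0,0.18],
    [0,0,0.18],
    [0,0,0.18],
    [0,0,0.18],
    [0,0,0.18],
    [0,0,0.18],
  ],
  hand=[0.35,0.35,0.35,0.35,0.35,0.35,0.35,0.35,0.35,0.35],
)

```text
clock: 8.52
eef_pos: [517.9, 325.9, 196.5]
eef_rot: [-3.139, 0.005, 0.953]
wrist_force: [-0.4, -0.1, -0.2]
finger_gap: 32.8
finger_force: 0.0
```

Call:
move_arm(
  dp=[
    [1,9,-12],
    [1,9,-12],
    [1,8,-12],
    [1,8,-12],
    [1,8,-12],
    [1,8,-12],
    [1,8,-12],
    [2,8,-12],
    [2,8,-12],
  ],
  rotation=[
    [0,0,0.17],
    [0,0,0.17],
    [0,0,0.17],
    [0,0,0.17],
    [0,0,0.17],
    [0,0,0.17],
    [0,0,0.17],
    [0,0,0.17],
    [0,0,0.17],
  ],
  hand=[0.35,0.35,0.35,0.35,0.35,0.35,0.35,0.35,0.35],
)

```text
clock: 9.65
eef_pos: [528.6, 398.9, 87.8]
eef_rot: [-3.136, 0.001, 2.483]
wrist_force: [0.6, -0.4, 0.7]
finger_gap: 33.0
finger_force: 0.0
```

```bash
python3 - <<'E'
from h import *
from cell import manip
st=manip.read_state(); print(st["joints"].round(2),st["eef_pos"],st["eef_rot"],st["finger_gap"],st["wrist_force"])
go([528.4,399.2,95],down(np.radians(142)),st)
E
```

```text
[ 0.59  0.66  1.28 -0.    1.21 -0.32] [528.55063096 398.93279916  87.82758628] [-3.13643678e+00  1.13737825e-03  2.48320774e+00] 33.044594598867 [ 0.58871821 -0.44962323  0.73131492]
dp [-0.2  0.3  7.2] rv [ 0.005 -0.002 -0.005]  deg 0.4
```

Call:
move_arm(
  dp=[
    [0,0,-40],
    [0,0,-30],
    [0,0,-12.5],
    [0,0,0],
    [0,0,0],
    [0,0,0],
    [0,0,0],
    [0,0,0],
    [0,0,0],
  ],
  rotation=[
    [0.005,-0.002,-0.005],
    [0,0,0],
    [0,0,0],
    [0,0,0],
    [0,0,0],
    [0,0,0],
    [0,0,0],
    [0,0,0],
    [0,0,0],
  ],
  hand=[0.35,0.35,0.35,0.35,0.08,0.08,0.08,0.08,0.08],
  newtons=15,
)

```text
clock: 10.78
eef_pos: [529.0, 399.2, 9.7]
eef_rot: [3.137, 0.001, 2.473]
wrist_force: [-2.4, -2.0, 6.5]
finger_gap: 7.6
finger_force: 3.3
```

Call:
move_arm(
  dp=[
    [0,0,20],
    [0,0,55],
    [0,0,55],
    [0,0,20],
    [0,0,0],
    [0,0,0],
  ],
  rotation=[
    [0,0,0],
    [0,0,0],
    [0,0,0],
    [0,0,0],
    [0,0,0],
    [0,0,0],
  ],
  hand=[0.08,0.08,0.08,0.08,0.08,0.08],
)

```text
clock: 11.52
eef_pos: [528.3, 398.8, 157.6]
eef_rot: [3.14, -0.0, 2.473]
wrist_force: [0.4, 0.1, -0.0]
finger_gap: 7.4
finger_force: 0.0
```

```bash
python3 - <<'E'
from h import *
from cell import manip
st=manip.read_state(); print(st["joints"].round(2),st["eef_pos"],st["eef_rot"],st["finger_gap"],st["wrist_force"])
print(bp(-47.5,25,50)); go(bp(-47.5,25,50),sq(True),st)
E
```

```text
[ 0.59  0.59  1.22  0.    1.33 -0.31] [528.25903336 398.80274705 157.64409682] [ 3.13972419e+00 -4.14986018e-05  2.47292463e+00] 7.445162345336055 [ 0.40995412  0.09426763 -0.0369886 ]
[560.33591412  67.98547294 116.31272149]
dp [  32.1 -330.8  -41.3] rv [-0.241 -0.569  0.524]  deg 46.4
```

The fingers slipped off handle A because the tips were too high (9.7 mm). I'll measure again where it lies now.

```bash
python3 - <<'E'
from h import *
from cell import manip,camera
c0=load("side0"); c=camera("side"); pickle.dump(c,open("pics/side4.pkl","wb"))
dark=lambda p:np.clip(75-p.max(2),0,60)
for cc in(c0,c):
    b=(188,268,218,298); m,w,xx,yy=wcent(cc["image"],b,dark)
    P=np.array([plane(cc,x,y,5)[:2] for x,y in zip(xx[w>15],yy[w>15])]); ww=w[w>15]
    cen=np.average(P,axis=0,weights=ww); C=np.cov(P.T,aweights=ww); e,V=np.linalg.eigh(C)
    print(m.round(1),len(P),"cen",cen.round(1),"yaw",round(np.degrees(np.arctan2(V[1,1],V[0,1])),1),"size",(np.sqrt(12*e)).round(1))
st=manip.read_state(); print(st["eef_pos"])
go([528.4,399.2,40],down(np.radians(142)),st)
E
```

```text
[202.1 282.6] 81 cen [527.8 399.3] yaw 141.7 size [ 9.6 58.9]
[201.4 282.9] 76 cen [528.8 400.5] yaw 141.8 size [ 9.3 57.4]
[528.2113821  398.753626   157.28353904]
dp [   0.2    0.4 -117.3] rv [-0.001  0.001  0.005]  deg 0.3
```

Call:
move_arm(
  dp=[
    [1,1,-30],
    [0,0.6,-50],
    [0,0,-45],
    [0,0,-15],
    [0,0,0],
    [0,0,0],
  ],
  rotation=[
    [0,0,0.005],
    [0,0,0],
    [0,0,0],
    [0,0,0],
    [0,0,0],
    [0,0,0],
  ],
  hand=[0.35,0.35,0.35,0.35,0.35,0.35],
)

```text
clock: 12.32
eef_pos: [530.5, 401.2, 20.5]
eef_rot: [3.136, 0.001, 2.478]
wrist_force: [0.7, 0.4, 0.3]
finger_gap: 32.5
finger_force: 0.0
```

Call:
move_arm(
  dp=[
    [-1,-0.8,-8],
    [0,0,-7],
    [0,0,0],
    [0,0,0],
    [0,0,0],
  ],
  rotation=[
    [0.004,0,0],
    [0,0,0],
    [0,0,0],
    [0,0,0],
    [0,0,0],
  ],
  hand=[0.35,0.35,0.35,0.35,0.35],
)

```text
clock: 12.95
eef_pos: [528.8, 399.9, 3.9]
eef_rot: [3.135, -0.002, 2.478]
wrist_force: [0.3, 0.5, 0.6]
finger_gap: 33.1
finger_force: 0.0
```

Call:
move_arm(
  dp=[
    [0,0,1],
    [0,0,0],
    [0,0,0],
    [0,0,0],
    [0,0,0],
    [0,0,0],
  ],
  rotation=[
    [0,0,0],
    [0,0,0],
    [0,0,0],
    [0,0,0],
    [0,0,0],
    [0,0,0],
  ],
  hand=[0.35,0.08,0.08,0.08,0.08,0.08],
  newtons=15,
)

```text
clock: 13.7
eef_pos: [528.7, 399.9, 4.6]
eef_rot: [3.135, -0.002, 2.478]
wrist_force: [0.5, 1.0, -0.0]
finger_gap: 11.5
finger_force: 15.0
```

Call:
move_arm(
  dp=[
    [0,0,15],
    [0,0,45],
    [0,0,50],
    [0,0,40],
    [0,0,0],
    [0,0,0],
  ],
  rotation=[
    [0,0,0],
    [0,0,0],
    [0,0,0],
    [0,0,0],
    [0,0,0],
    [0,0,0],
  ],
  hand=[0.08,0.08,0.08,0.08,0.08,0.08],
)

```text
clock: 14.45
eef_pos: [528.4, 399.6, 154.2]
eef_rot: [3.136, -0.002, 2.478]
wrist_force: [0.7, 0.4, -1.0]
finger_gap: 11.7
finger_force: 15.0
```

```bash
python3 - <<'E'
from h import *
from cell import manip
st=manip.read_state(); print(st["eef_pos"],st["eef_rot"],st["finger_gap"],st["finger_force"])
print(bp(-47.5,25,60)); go(bp(-47.5,25,60),sq(True),st); print(sq(True).as_euler("xyz"))
E
```

```text
[528.38252314 399.64797505 154.24117675] [ 3.13578899e+00 -2.22762254e-03  2.47790804e+00] 11.717805273519431 14.99895304441452
[554.64664132  68.7142856  124.50424193]
dp [  26.3 -330.9  -29.7] rv [-0.244 -0.57   0.517]  deg 46.3
[3.14159265 0.61086524 3.01418362]
```

Call:
move_arm(
  dp=[
    [-10,-30,0],
    [-10,-35,0],
    [-10,-35,0],
    [-5,-35,0],
    [0,-35,0],
    [0,-35,0],
    [10,-35,0],
    [15,-35,-5],
    [18,-30,-10],
    [18,-26,-15],
  ],
  rotation=[
    [-0.0407,-0.095,0.0862],
    [-0.0407,-0.095,0.0862],
    [-0.0407,-0.095,0.0862],
    [-0.0407,-0.095,0.0862],
    [-0.0407,-0.095,0.0862],
    [-0.0407,-0.095,0.0862],
    [0,0,0],
    [0,0,0],
    [0,0,0],
    [0,0,0],
  ],
  hand=[0.08,0.08,0.08,0.08,0.08,0.08,0.08,0.08,0.08,0.08],
)

```text
clock: 15.7
eef_pos: [554.7, 67.6, 123.5]
eef_rot: [3.141, 0.61, 3.014]
wrist_force: [0.8, 0.6, -0.2]
finger_gap: 11.5
finger_force: 15.0
```

Call:
move_arm(
  dp=[
    [0,0,0],
    [0,0,0],
  ],
  rotation=[
    [0,0,0],
    [0,0,0],
  ],
  hand=[0.08,0.08],
)

```text
clock: 15.95
eef_pos: [554.1, 69.1, 124.0]
eef_rot: [3.141, 0.61, 3.014]
wrist_force: [-0.0, 0.3, -0.1]
finger_gap: 12.0
finger_force: 15.0
```

```bash
python3 - <<'E'
from h import *
from cell import manip
st=manip.read_state(); print(st["joints"].round(2),st["eef_pos"],st["eef_rot"],st["finger_gap"],st["finger_force"])
go(bp(-47.5,25,30),sq(True),st)
E
```

```text
[ 0.13  0.16  2.03 -0.4   0.38 -0.99] [554.07448519  69.08926635 123.99773204] [3.141286   0.60951597 3.01404317] 11.964071996751432 14.999170750379562
dp [ 17.6  -2.6 -24.1] rv [-0.    -0.001 -0.   ]  deg 0.1
```

Call:
move_arm(
  dp=[
    [10,-1.4,-14],
    [10,-1.4,-14],
    [10,-1.4,-14],
    [0,0,0],
    [0,0,0],
  ],
  rotation=[
    [0,0,0],
    [0,0,0],
    [0,0,0],
    [0,0,0],
    [0,0,0],
  ],
  hand=[0.08,0.08,0.08,0.08,0.08],
)

```text
clock: 16.58
eef_pos: [584.4, 65.3, 83.2]
eef_rot: [3.141, 0.611, 3.015]
wrist_force: [-0.5, 0.1, 0.3]
finger_gap: 11.7
finger_force: 15.0
```

```bash
python3 - <<'E'
from h import *
from cell import manip,camera
st=manip.read_state(); print(st["eef_pos"],st["eef_rot"],st["finger_gap"],st["wrist_force"])
go(bp(-47.5,25,1.5),sq(True),st)
c={n:camera(n) for n in("top","side")}
for n in c: pickle.dump(c[n],open(f"pics/{n}5.pkl","wb"))
def crop(c,b,k): return cv2.resize(c["image"][b[1]:b[3],b[0]:b[2],::-1],None,fx=k,fy=k,interpolation=cv2.INTER_CUBIC)
W=np.zeros((600,800,3),np.uint8)
a=crop(c["top"],(224,150,290,206),6);W[:a.shape[0],:a.shape[1]]=a
a=crop(c["side"],(208,162,274,222),6);W[:a.shape[0],400:400+a.shape[1]]=a
cv2.imwrite("pics/crop6.png",cv2.convertScaleAbs(W,alpha=1.3))
E
```

```text
[584.36237434  65.28689011  83.1789985 ] [3.140813   0.61124661 3.01467882] 11.727589883330191 [-0.49873095  0.06988805  0.28334425]
dp [ 3.6 -0.8 -6.6] rv [-0.001  0.    -0.001]  deg 0.1
```

View pics/crop6.png

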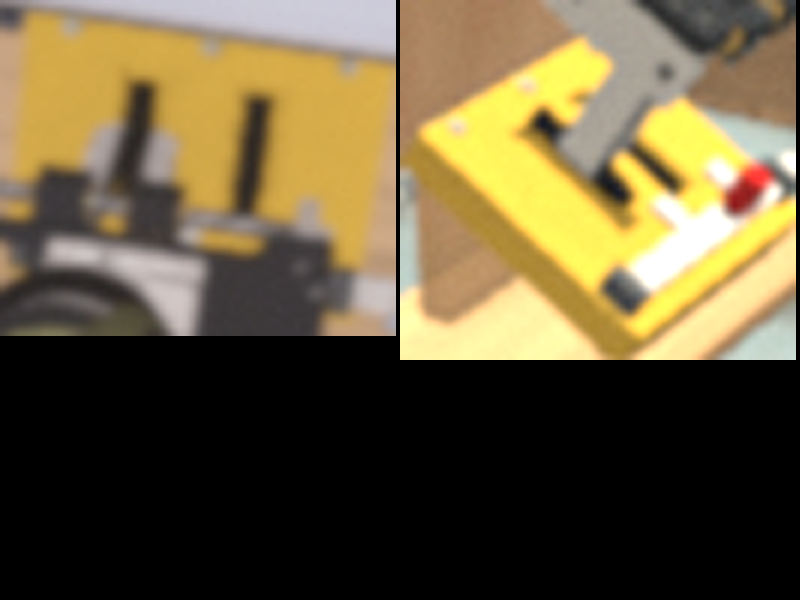

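Crop6 shows handle A over the left pocket: upper end at top (141,85), slightly up-slope and left of the pocket middle. I'll quantify that before going in.

```bash
python3 - <<'E'
from h import *
T,S=load("top5"),load("side5"); n=RB[:,2]
def on(c,u,v,z):
    o,d=ray(c,u,v); l=((O-o)@n+z)/(n@d); return (RB.T@(o+l*d-O)).round(1)
for q in((141,84),(131,150),(121,188)): print("top",on(T,(q[0]+.5)/6-.5+224,(q[1]+.5)/6-.5+150,12))
for q in((545,118),(626,198)): print("side",[on(S,(q[0]-400+.5)/6-.5+208,(q[1]+.5)/6-.5+162,z) for z in(4,13)])
E
```

```text
top [-15.3  26.9  12. ]
top [-46.7  27.9  12. ]
top [-65.5  30.3  12. ]
side [array([-20. ,  14.8,   4. ]), array([-23.2,  28. ,  13. ])]
side [array([-71.3,  17.9,   4. ]), array([-73.8,  31. ,  13. ])]
```

Call:
move_arm(
  dp=[
    [-1.8,-1.3,-1.2],
    [0,0,0],
    [1.5,-0.2,-2],
    [1.4,-0.2,-2],
    [1.4,-0.2,-2],
    [0,0,0],
    [0,0,0],
  ],
  rotation=[
    [-0.028,0.004,0.041],
    [0,0,0],
    [0,0,0],
    [0,0,0],
    [0,0,0],
    [0,0,0],
    [0,0,0],
  ],
  hand=[0.08,0.08,0.08,0.08,0.08,0.08,0.08],
)

```text
clock: 17.55
eef_pos: [587.2, 62.8, 75.4]
eef_rot: [-3.108, 0.61, 3.075]
wrist_force: [0.2, 0.1, 0.2]
finger_gap: 11.5
finger_force: 15.0
```

Call:
move_arm(
  dp=[
    [0,0,0],
    [0,0,0],
    [0,0,0],
    [0,0,0],
    [-12,1,17],
    [-23,3,33],
    [-23,3,33],
    [-30,3,40],
    [0,0,0],
  ],
  rotation=[
    [0,0,0],
    [0,0,0],
    [0,0,0],
    [0,0,0],
    [0,0,0],
    [0,0,0],
    [0,0,0],
    [0,0,0],
    [0,0,0],
  ],
  hand=[0.28,0.28,0.28,0.28,0.28,0.28,0.28,0.38,0.38],
)

```text
clock: 18.68
eef_pos: [499.1, 73.2, 201.8]
eef_rot: [-3.109, 0.615, 3.074]
wrist_force: [0.5, -0.9, -0.5]
finger_gap: 35.4
finger_force: 0.0
```

```bash
python3 - <<'E'
from h import *
from cell import manip,camera
st=manip.read_state(); print(st["joints"].round(2),st["eef_pos"],st["eef_rot"],st["finger_gap"],st["wrist_force"])
k=bp(-104,-25,60); print(k); go(k,sq(True),st)
c={n:camera(n) for n in("top","side")}
for n in c: pickle.dump(c[n],open(f"pics/{n}6.pkl","wb"))
q=[]
for cc,b in((c["top"],(250,185,275,210)),(c["side"],(250,180,285,205))):
    h=cv2.cvtColor(cc["image"],cv2.COLOR_RGB2HSV); red=((h[...,0]<8)|(h[...,0]>172))&(h[...,1]>140)&(h[...,2]>60)
    B=max(blobs(red.astype(np.uint8),b,3),key=lambda z:z[0]); q.append(B[1]); print(B[0],B[1])
P,r=tri(c["top"],q[0],c["side"],q[1]); print("knob",P,r,RB.T@(P-O))
def crop(c,b,k): return cv2.resize(c["image"][b[1]:b[3],b[0]:b[2],::-1],None,fx=k,fy=k,interpolation=cv2.INTER_CUBIC)
W=np.zeros((600,800,3),np.uint8)
a=crop(c["top"],(224,150,290,206),6);W[:a.shape[0],:a.shape[1]]=a
a=crop(c["side"],(208,162,274,222),6);W[:a.shape[0],400:400+a.shape[1]]=a
cv2.imwrite("pics/crop7.png",cv2.convertScaleAbs(W,alpha=1.3))
E
```

```text
[ 0.16 -0.09  2.08 -0.3   0.57 -1.13] [499.13457431  73.2145586  201.80087815] [-3.10945542  0.61534629  3.074445  ] 35.41111663889501 [ 0.48404785 -0.94644638 -0.45959096]
[502.38646253  25.00037918  92.09717328]
dp [   3.3  -48.2 -109.7] rv [ 0.027  0.002 -0.042]  deg 2.8
23 [261.86956522 198.7826087 ]
28 [265.75       192.82142857]
knob [522.83461289  23.43287971  62.23771669] 1.5169183938261876 [-104.34915224  -23.95655779   23.79281319]
```

View pics/crop7.png

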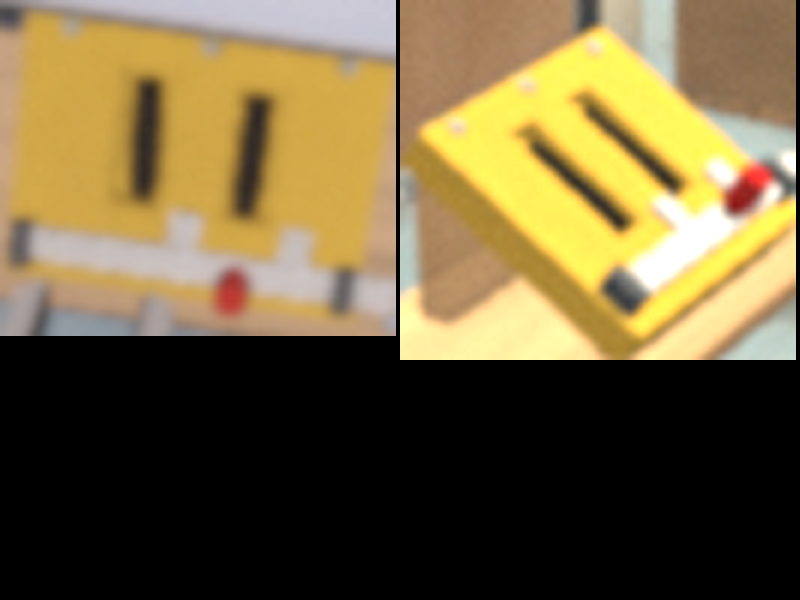

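Crop7 shows both handles lying in their pockets, (150,80)-(143,198) and (260,95)-(243,215), with nothing sticking out and the knob unmoved at (232,292). Now the keeper.

Call:
move_arm(
  dp=[
    [1,-16,-36],
    [1,-16,-37],
    [1,-16,-37],
    [0,0,0],
    [0,0,0],
    [0,0,0],
  ],
  rotation=[
    [0.009,0,-0.014],
    [0.009,0,-0.014],
    [0.009,0.002,-0.014],
    [0,0,0],
    [0,0,0],
    [0,0,0],
  ],
  hand=[0.38,0.38,0.38,0.38,0.38,0.38],
)

```text
clock: 19.52
eef_pos: [502.8, 25.3, 89.7]
eef_rot: [-3.14, 0.607, 3.015]
wrist_force: [0.2, -0.1, 0.1]
finger_gap: 35.8
finger_force: 0.0
```

```bash
python3 - <<'E'
from h import *
from cell import manip
st=manip.read_state(); print(st["joints"].round(2),st["eef_pos"],st["wrist_force"]); go(bp(-104,-24.5,14),sq(True),st)
E
```

```text
[ 0.02  0.11  2.2  -0.36  0.25 -1.1 ] [502.82888774  25.27422393  89.71619258] [ 0.23555189 -0.08110881  0.13574861]
dp [ 25.8  -3.1 -35.3] rv [ 0.    -0.004 -0.   ]  deg 0.2
```

Call:
move_arm(
  dp=[
    [9,-1,-12],
    [9,-1,-12],
    [7.8,-1,-11.3],
    [0,0,0],
    [0,0,0],
    [0,0,0],
  ],
  rotation=[
    [0,0,0],
    [0,0,0],
    [0,-0.004,0],
    [0,0,0],
    [0,0,0],
    [0,0,0],
  ],
  hand=[0.38,0.38,0.38,0.38,0.38,0.38],
)

```text
clock: 20.27
eef_pos: [528.1, 21.9, 53.9]
eef_rot: [-3.141, 0.61, 3.014]
wrist_force: [0.2, 0.2, 0.3]
finger_gap: 35.8
finger_force: 0.0
```

Call:
move_arm(
  dp=[
    [0,0,0],
    [0,0,0],
    [0,0,0],
    [0,0,0],
    [0,0,0],
  ],
  rotation=[
    [0,0,0],
    [0,0,0],
    [0,0,0],
    [0,0,0],
    [0,0,0],
  ],
  hand=[0.1,0.1,0.1,0.1,0.1],
  newtons=12,
)

```text
clock: 20.9
eef_pos: [528.0, 21.8, 53.2]
eef_rot: [-3.141, 0.609, 3.014]
wrist_force: [-2.4, 0.5, 4.5]
finger_gap: 15.6
finger_force: 12.0
```

Call:
move_arm(
  dp=[
    [0.5,4,0],
    [0.5,4,0],
    [0.5,4,0],
    [0.5,4,0],
    [0.5,4,0],
    [0,0,0],
    [0,0,0],
  ],
  rotation=[
    [0,0,0],
    [0,0,0],
    [0,0,0],
    [0,0,0],
    [0,0,0],
    [0,0,0],
    [0,0,0],
  ],
  hand=[0.1,0.1,0.1,0.1,0.1,0.1,0.1],
)

```text
clock: 21.78
eef_pos: [530.6, 42.1, 53.2]
eef_rot: [-3.141, 0.609, 3.014]
wrist_force: [-3.9, 2.1, 4.2]
finger_gap: 15.9
finger_force: 12.0
```

Call:
move_arm(
  dp=[
    [0.3,2,0],
    [0.2,2,0],
    [0.2,2,0],
    [0,0,0],
    [0,0,0],
  ],
  rotation=[
    [0,0,0],
    [0,0,0],
    [0,0,0],
    [0,0,0],
    [0,0,0],
  ],
  hand=[0.1,0.1,0.1,0.1,0.1],
)

```text
clock: 22.4
eef_pos: [531.0, 46.2, 53.1]
eef_rot: [-3.139, 0.608, 3.012]
wrist_force: [-2.8, -13.3, 6.7]
finger_gap: 15.6
finger_force: 12.0
```

Call:
move_arm(
  dp=[
    [0.1,1,0],
    [0,0,0],
    [0,0,0],
  ],
  rotation=[
    [0,0,0],
    [0,0,0],
    [0,0,0],
  ],
  hand=[0.1,0.1,0.1],
)

```text
clock: 22.78
eef_pos: [531.0, 46.3, 53.1]
eef_rot: [-3.137, 0.607, 3.012]
wrist_force: [-1.6, -21.8, 8.3]
finger_gap: 15.4
finger_force: 12.0
```

Call:
move_arm(
  dp=[
    [0,-1.5,0],
    [0,0,0],
    [0,0,0],
    [0,0,0],
    [-9,1,12],
    [-17,2,25],
    [-28,3,40],
    [-28,3,40],
    [0,0,0],
    [0,0,0],
  ],
  rotation=[
    [0,0,0],
    [0,0,0],
    [0,0,0],
    [0,0,0],
    [0,0,0],
    [0,0,0],
    [0,0,0],
    [0,0,0],
    [0,0,0],
    [0,0,0],
  ],
  hand=[0.1,0.4,0.4,0.4,0.4,0.4,0.4,0.4,0.4,0.4],
)

```text
clock: 24.02
eef_pos: [449.3, 56.3, 169.7]
eef_rot: [-3.141, 0.609, 3.014]
wrist_force: [-0.4, -0.1, -0.3]
finger_gap: 37.5
finger_force: 0.0
```

```bash
python3 - <<'E'
from h import *
from cell import manip,camera
st=manip.read_state(); print(st["eef_pos"],st["finger_gap"],st["wrist_force"])
c={n:camera(n) for n in("top","side")}
q=[]
for cc,b in((c["top"],(240,180,275,210)),(c["side"],(240,180,285,215))):
    h=cv2.cvtColor(cc["image"],cv2.COLOR_RGB2HSV); red=((h[...,0]<8)|(h[...,0]>172))&(h[...,1]>140)&(h[...,2]>60)
    B=max(blobs(red.astype(np.uint8),b,3),key=lambda z:z[0]); q.append(B[1]); print(B[0],B[1])
P,r=tri(c["top"],q[0],c["side"],q[1]); print("knob",P,r,RB.T@(P-O))
def crop(c,b,k): return cv2.resize(c["image"][b[1]:b[3],b[0]:b[2],::-1],None,fx=k,fy=k,interpolation=cv2.INTER_CUBIC)
W=np.zeros((600,800,3),np.uint8)
a=crop(c["top"],(224,150,290,206),6);W[:a.shape[0],:a.shape[1]]=a
a=crop(c["side"],(208,162,274,222),6);W[:a.shape[0],400:400+a.shape[1]]=a
a=crop(c["top"],(90,80,330,290),1);W[370:370+a.shape[0],:a.shape[1]]=a
cv2.imwrite("pics/crop8.png",cv2.convertScaleAbs(W,alpha=1.3))
E
```

```text
[449.32996634  56.28733817 169.72161143] 37.48869434098013 [-0.38498706 -0.14484736 -0.30465091]
22 [252.81818182 197.54545455]
28 [261.32142857 196.03571429]
knob [526.14238334  47.57909978  61.56335326] 0.3599357999471717 [-104.56161179    0.41424426   23.11833324]
```

View pics/crop8.png

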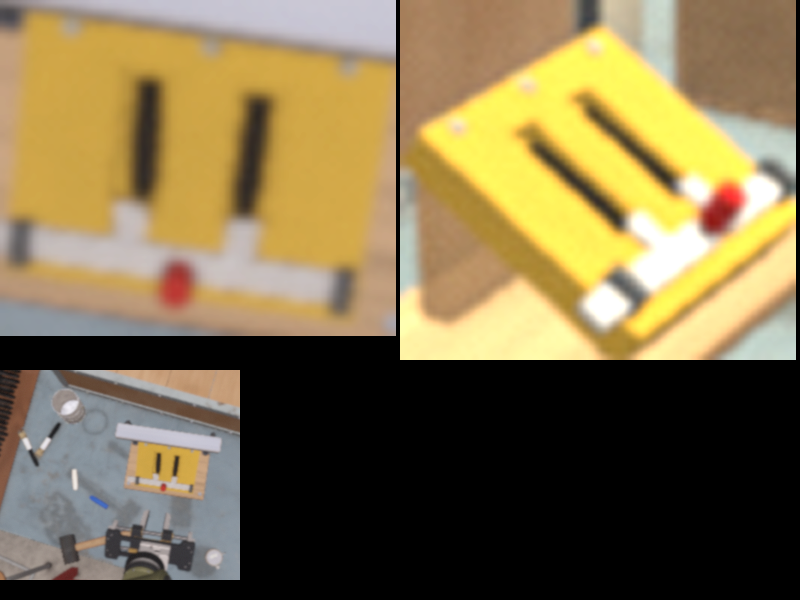

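Crop8 shows the knob moved 24.4 mm to (177,285). A tab is at the lower end of each pocket, (130,215) and (242,232), and both handles lie flat. The mallet and tin can are untouched, and the push ended firmly at the stop. I'll hand in.

```bash
python3 -c "
from cell import manip
print(manip.sign_off())"
```

```text
the job is handed in; nothing more can be done
None
```

I put both black handles flat in the jig's pockets, then slid the keeper to its stop over them and handed the job in at about 24 s; the first grasp of handle A slipped and nudged it about 1 mm, and the second held.

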